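Index the bench magnifier over the culture dish

ROBOT

A 7-joint arm with a two-finger parallel gripper is mounted at the origin on the work surface. World frame = base frame: x ahead of the robot, y to its left, z up, the work surface at z = 0. Lengths are in mm, angles in rad, forces in N, time in s.
With the tool pointing down it reaches from about 425 to 975 mm from the base axis. Payload 16.7 kg.
Tool frame: the origin (TCP) lies between the finger pads, 19 mm behind the fingertips; this is the grasp point; z points along the fingers, y is the line along which they close (so a half turn about z gives the same grasp; the last joint's range is limited). The gripper opens to 85 mm and grips with 20 to 120 N. Pads are 22 mm wide; open, the fingers measure 114 mm over their backs; the gripper's body (76 mm by 85 mm) begins 54 mm behind the grasp point. The pads swing forward as they close: fully open they stand 13 mm farther back than shut.
Start: joints at [-1.331, 0.426, 0.074, 1.606, -0.034, 1.111, -0.067], TCP at [256.505, 624.326, 250.002] pointing down, gripper open.
Joint ranges: [-2.85, 2.85], [-0.5, 2.14], [-1.23, 1.37], [0.21, 2.46], [-1.02, 4.16], [0.16, 2.05], [-2.73, 2.73]. Speed limits (rad/s): [1.89, 1.89, 2.39, 2.39, 3.01, 3.01, 3.01].

INTERFACE

Orientations are given as a 3x3 rotation matrix whose columns are the frame's x, y, z axes.
In Python, from bench import bot gives the robot as it stands. The module is installed in compiled form; this text tells all that it offers.
- The arm moves only by the tool carry_out, never from a script. Its argument "series" is a list of rows, each a list of 3 entries, a list of its own where there are three numbers: the shift along the tool's x, y, z in units of 25 mm (1.0 is 25 mm), then the turn about the tool's z in units of 5 degrees (1.0 is 5 degrees), then the opening, from 0 (shut) to 1 (fully open). A call has 1 to 10 rows; each row shifts and turns the commanded pose from where the row before left it, along the tool's axes as they then stand; what a row does not reach is not made up. A row lasts 1/12 s, in which the tool goes at most 41.7 mm and 7.16 degrees, less where a joint would pass 70% of its speed; a pose out of reach is approached as far as the arm can. A call is refused whole if a number of a shift passes 1 or a number of a turn 1, either way. A call with a gripper value outside its range is refused whole. The fingers move at their own pace and stop on an object; "force" is the grip in N (left out, the last holds). Time passes only in rows, so rows that do not move let the fingers close. It gives the time, the measured TCP pose, the force, the opening and the grip force at its end, in the units of the state.
- bot.state(): the state, without advancing time (a new reading comes with each control period).
- bot.camera(name): name is "side" or "top"; returns (picture, depth): 384x512x3 uint8, red, green, blue; 384x512 float32, mm along the optical axis (not along the pixel's ray), 0 where there is no reading.
- bot.get_calibration(name): a dict with "mtx" (3x3 intrinsics, pixels), "k1" (the pictures are not rectified: a ray, as slopes to the right and down, at radius r is drawn at 1 + k1 r^2 times it, then the intrinsics apply), "cam_to_world" (4x4, takes a point from camera to world coordinates). Camera axes: x right, y up, looking along -z (the intrinsics and any distortion apply to the point x, -y, -z); pixel columns grow to the right and rows downward; lengths in mm; the calibration is good to about 2 mm. A picture is of the moment at which its call begins. get_calibration takes no time and is no camera call.
- bot.job_done(): hands the job in; it is judged then, once.
Trained networks look in the newest picture that a camera, given by its name, has taken for a name from the list of things; names that differ only in an ending like _2 or _b are one class to them, and where a whole thing is asked for, a point or a joint stands for the part that bears it (a point fixed in the world has none). Each returns a list of dicts, best first, with "conf" (0 to 1); they miss things now and then, are a little off and sometimes report something else, mostly with a low value. They report only what shows in the picture. A call takes as long as a camera call. They do not tell look-alikes from the thing itself.
- bot.regions_of(camera, thing): "region" (384x512 bool, what is visible of it) and "extent" ([left, top, right, bottom] in pixels, round what is visible of it).
- bot.tip_of(camera, thing): "point" ([column, row] in pixels: a listed point, or the origin of a listed thing).
The state is a dict: "time": time; "q": joint angles; "dq": joint speeds; "tau": joint torques, N m; "tcp_pos": TCP position; "tool_rot": TCP orientation; "contact_force": force on the tool from outside, world axes, zero at the start; "moment": the same for the moment, N m; "finger_gap": finger opening in mm; "gripper_force": force on a finger pad.
Only numpy, scipy, OpenCV 4.12 (cv2) and the standard library are available. Lean on these libraries where they do the work, as an engineer would, in place of code of your own. Each camera call takes 0.05 s, during which the arm holds its last target. There are 200 camera calls.

TASK

Bring the bench magnifier over the round culture dish. First slide the safety catch on the magnifier's sliding section all the way away from the lock knob, so that its fork frees the plunger; then pull the lock knob up, slide the section along its rail by one hole towards the side where the round dish stands, and let the pin drop fully home in that next hole. Finish while still gripping the lock knob with the pin held fully down; do not let go, and leave the dish, the square tray, the flask and the bottle undisturbed.

Things in the scene. Friction and masses are not known exactly. Their poses are not given: they have to be found in the camera images.
- rail: Fixed straight aluminium index rail on two dark feet, 460 mm long, 60 wide, top 70 above the bench. Origin on the bench under its middle; y runs along the rail, x across it (the lens is on the +x side), z up. Square 12 mm holes on its centre line every 60 mm (y = -120, -60, 0, 60, 120), small dark dots beside each. Place and yaw vary.
- section (a joint): Travel (m) of the sliding section along rail +y: 0 = pin in the middle hole (start), neighbouring holes at +0.060 and -0.060, stops at +-0.125. Grey plate 44 mm wide, from 50 mm on the -y side of the knob axis to 155 mm on the +y side. Friction 2 N. It slides only with the pin out of the rail; the pin has 2 mm play either way in a hole.
- lens (a point): Centre of the round magnifier lens (106 mm over its white rim), carried by the sliding section 125 mm to the rail's +x side of the knob axis, 85 mm above the bench.
- plunger (a joint): Lift (m) of the spring lock plunger: 0 = pin fully down, 10 mm deep in the rail; clear of the rail above 0.010; stop at 0.016. The spring pulls down with 6 N at 0, 11 N at 0.016. Let down between holes, the pin rides on the rail at 0.010 and drops over a hole. With the catch's fork over its collar it rises only 3 mm.
- knob: Round steel lock knob, the top of the plunger: upright cylinder 28 mm in diameter and 30 mm tall. Origin at the cylinder's centre, 137 mm above the bench when the pin is down; axes parallel to the rail's. It stands on a 12 mm stem 16 mm above a steel collar (32 mm wide) and is free all round from 114 mm above the bench up.
- catch (a joint): Travel of the sliding safety catch along the section's +y (rail +y, away from the knob), in m: 0 = locked, 0.040 = fully free at its end stop (a steel fork around the stem has then left the collar; it clears at 0.030). Stays where it is left; friction about 1.5 N. It starts locked, between 0 and 0.006.
- catch_grip (a point): Centre of the catch's upright steel finger grip: a block 24 mm (rail x) by 16 mm (rail y) by 30 mm tall, 129 mm above the bench; its foot is 114 mm and its top 144 mm above the bench. It stands 85 mm on the rail's +y side of the knob axis when the catch is locked and moves with the catch.
- dish: Round glass culture dish with pale jelly and brown spots, 90 mm in diameter, 17 mm high, loose on the bench. Origin at the centre of its underside. It stands within a few mm of the spot under the lens for one of the two neighbouring holes (rail x = 125 mm, rail y = +60 or -60 mm): which of the two changes from run to run.
- tray: Square white weighing tray, 78 mm by 78 mm, 20 mm high, loose on the bench at the other neighbouring spot. Origin at the centre of its underside.
- flask: Glass conical flask, 74 mm across its foot, 108 mm high, loose on the bench beyond the rail. Origin at the centre of its underside.
- bottle: Brown glass bottle with black cap, 60 mm in diameter, 120 mm high, loose on the bench beyond the rail. Origin at the centre of its underside.
Not all that is in view belongs to the job. Of the things like the dish, leave any that is blue; of the rest the larger one is meant.

How it is judged (in metres and radians):
On the way, in this order (a step that is already met when the one before it is completed fails the run):
1. the safety catch is slid to its free end while the section is still locked in the starting hole (value of joint catch above 0.034 m and value of joint plunger below 0.004 m and value of joint section between -0.006 and 0.006 m), for 0.2 s.
2. the lock knob is gripped and pulled up until the pin is out of the rail (value of joint plunger above 0.0095 m and contact force between the fingers and knob above 2 N), for 0.1 s.
At the end, for the whole second after the job is handed in: Section at the next hole on the dish's side (within 4 mm), lens within 15 mm of above the dish's centre, plunger down within 2 mm, catch still over 30 mm open, section at rest, knob still gripped (tool point within 30 mm of its centre, over 4 N) (horizontal distance between lens and dish below 0.015 m and (value of joint section between 0.056 and 0.064 m or value of joint section between -0.064 and -0.056 m) and value of joint plunger below 0.002 m and value of joint catch above 0.03 m and contact force between the fingers and knob above 4 N and distance between the grasp point and knob below 0.03 m and velocity of joint section between -0.01 and 0.01 m/s); the arm keeps its last pose, push and grip.
It fails at once if the dish, the tray, the flask or the bottle is pushed more than 15 mm (distance of any of dish, tray, flask, bottle from where it was at the start of the episode above 0.015 m).
It also fails if it takes over 48 s, if anything falls off the work surface, if the arm or the gripper's body presses on something with over 40 N, if the wrist force passes 120 N, or if a joint passes its speed limit or range.

## Working session

There is one attempt and no reset: what is moved stays moved. The work goes in short steps, Python scripts to look and compute and a tool call to move; the robot and the scene stay as the last step left them, time stands still between calls to the robot, and variables do not carry over. Pictures are saved under pics/ and viewed, at most 10 in all, crops included, and the job is handed in when it is done.

Besides the shell and the picture viewer there is one more tool, called after ">>>" in YAML: its name, and indented under it one key for each argument. carry_out: Moves the arm, as the interface text tells. Its arguments: {"type":"object","properties":{"series":{"type":"array"},"force":{"type":"number"}},"required":["series"]}

```bash
mkdir -p pics; cat > h.py <<'E'
import numpy as np, cv2
from bench import bot
def pt(cam,uv,z=None,depth=None):
    c=bot.get_calibration(cam);K=np.array(c["mtx"]);T=np.array(c["cam_to_world"])
    p=cv2.undistortPoints(np.array([[uv]],float),K,np.array([c["k1"],0,0,0,0.]))[0,0] 
    # exact inversion, forward model r(1+k1 r^2)
    d=T[:3,:3]@np.array([p[0],-p[1],-1]);o=T[:3,3]
    return o+d*((z-o[2])/d[2] if depth is None else depth)
def proj(cam,P):
    c=bot.get_calibration(cam);K=np.array(c["mtx"]);T=np.array(c["cam_to_world"])
    q=T[:3,:3].T@(np.array(P,float)-T[:3,3]);s=np.array([q[0],-q[1]])/-q[2]
    s=s*(1+c["k1"]*(s@s));return (K@[s[0],s[1],1])[:2]
E
python3 - <<'E'
from h import *
print(bot.state())
Z=dict(knob=137,catch_grip=129,lens=85,dish=0,tray=0,flask=0,bottle=0,rail=0)
for cam in("top","side"):
    im,d=bot.camera(cam);cv2.imwrite(f"pics/{cam}0.png",cv2.cvtColor(im,4))
    np.save(f"{cam}d.npy",d)
    for n in Z:
        for r in bot.tip_of(cam,n): print(cam,n,round(r["conf"],2),np.round(r["point"]),np.round(pt(cam,r["point"],Z[n]),1))
E
```

```text
{'time': 0.0, 'q': array([-1.33048694,  0.4267262 ,  0.07384041,  1.60659928, -0.0340772 ,
        1.1108079 , -0.06714168]), 'dq': array([-0.00089361, -0.00072361,  0.00040888,  0.00042085,  0.00012469,
        0.00135439, -0.00081842]), 'tau': array([-2.69580969e-04, -9.49817777e+01,  3.76129523e+00, -4.63528740e+01,
        1.92778202e-02,  1.00384493e-02,  1.62925681e-05]), 'tcp_pos': array([256.38800192, 623.99899496, 249.31755873]), 'tool_rot': array([[-9.24961227e-01,  3.80061287e-01, -3.83296922e-04],
       [ 3.80061464e-01,  9.24960425e-01, -1.22325387e-03],
       [-1.10376956e-04, -1.27713879e-03, -9.99999178e-01]]), 'contact_force': array([-0.34809214,  0.80347194, -0.82866078]), 'moment': array([ 0.02025521,  0.00686306, -0.00989058]), 'gripper_force': 0.0, 'finger_gap': 85.5940881698089}
top knob 0.56 [250. 245.] [520.6   1.9 137. ]
top knob 0.25 [221. 209.] [611.2  77.7 137. ]
top catch_grip 0.87 [215. 254.] [497.7  90.7 129. ]
top lens 0.94 [236. 197.] [650.   40.1  85. ]
top dish 0.92 [246. 163.] [763.  12.   0.]
top dish 0.69 [218. 209.] [626.1  93.5   0. ]
top dish 0.69 [142. 220.] [589.7 311.7   0. ]
top tray 0.78 [261. 196.] [665.7 -32.2   0. ]
top flask 0.76 [163. 169.] [742.6 258.1   0. ]
top rail 0.89 [247. 246.] [518.3   7.1   0. ]
side knob 0.81 [183. 182.] [516.   -1.4 137. ]
side catch_grip 0.58 [179. 160.] [507.4  87.9 129. ]
side lens 0.67 [246. 185.] [646.8  33.1  85. ]
side dish 0.96 [212. 150.] [586.7 305.8   0. ]
side dish 0.9 [300. 215.] [766.9  10.7   0. ]
side dish 0.38 [190. 227.] [516.    9.1   0. ]
side tray 0.57 [257. 235.] [659.  -36.2   0. ]
side flask 0.56 [266. 155.] [732.  259.5  -0. ]
side bottle 0.79 [318. 334.] [ 725. -284.    0.]
side rail 0.8 [190. 226.] [516.6  13.1   0. ]
```

```bash
python3 - <<'E'
import cv2,numpy as np
t=cv2.imread("pics/top0.png");s=cv2.imread("pics/side0.png")
cv2.imwrite("pics/top1.png",cv2.resize(t[130:300,110:330],None,fx=3.5,fy=3.5,interpolation=2))
cv2.imwrite("pics/side1.png",cv2.resize(s[110:310,130:380],None,fx=3,fy=3,interpolation=2))
E
```

```text
(no output)
```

View pics/top1.png

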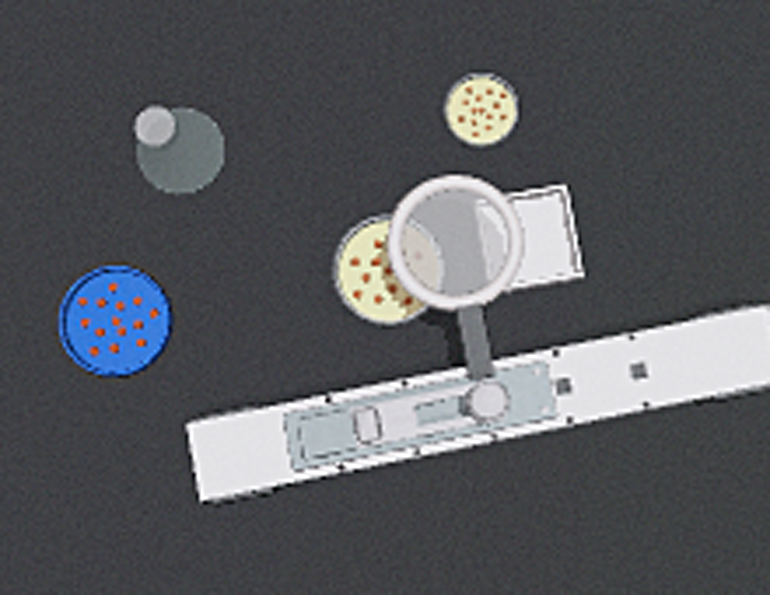

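View pics/side1.png

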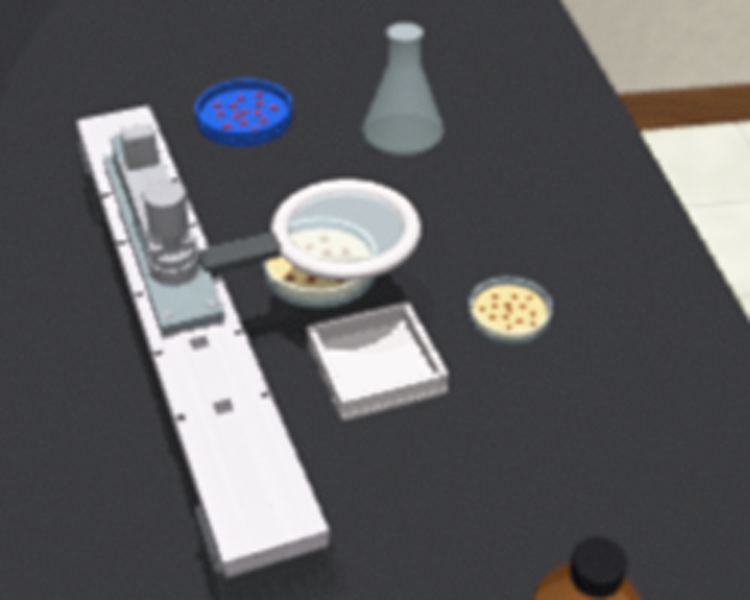

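The top picture shows three look-alikes, in full-image pixels: blue at (142,222), small yellow at (247,161), and large yellow at (220,208), partly under the lens. The large yellow one is meant, because it is not blue, is the larger of the rest, and stands at the neighbouring spot on the catch (+y) side. The enlarged crops from both cameras confirm this. The tray is on the −y side at (262,197). So the slide goes to +y, and I next measure the rail yaw, the knob and the catch from the depth.

```bash
python3 - <<'E'
from h import *
for cam in("top","side"):
    d=np.load(cam+"d.npy");c=bot.get_calibration(cam);K=np.array(c["mtx"]);T=np.array(c["cam_to_world"])
    v,u=np.mgrid[:384,:512];uv=np.stack([u,v],-1).reshape(-1,1,2).astype(float)
    p=cv2.undistortPoints(uv,K,np.array([c["k1"],0,0,0.]))[:,0]
    D=d.ravel()[:,None];W=(np.c_[p[:,0],-p[:,1],-np.ones(len(p))]*D)@T[:3,:3].T+T[:3,3]
    W=W[D[:,0]>0];x,y,z=W.T
    m=(abs(z-70)<5)&(abs(x-515)<90)&(abs(y)<270)
    r=cv2.minAreaRect(W[m][:,:2].astype(np.float32));print(cam,T[:3,3],"rail",r,m.sum())
    for n,cx,cy,z0,z1 in(("knob",518,0,146,160),("catch",502,90,138,152)):
        k=(z>z0)&(z<z1)&(np.hypot(x-cx,y-cy)<28)
        print(n,k.sum(),W[k].mean(0) if k.any() else 0,cv2.minAreaRect(W[k][:,:2].astype(np.float32)) if k.any() else 0, np.median(z[k]))
E
```

```text
top [ 504.8947603    16.64531494 1194.45142748] rail ((522.4060668945312, 3.7237701416015625), (60.14541244506836, 461.217041015625), 11.980318069458008) 2408
knob 94 [522.51097225   3.72732369 151.72499367] ((522.1782836914062, 4.0655517578125), (24.974946975708008, 25.18873405456543), 0.24788090586662292) 151.5921433601044
catch 60 [503.74252835  90.63263436 143.86178027] ((503.501220703125, 90.72420501708984), (23.04152488708496, 15.954103469848633), 11.068339347839355) 144.05369697869514
side [ 562.00199079 -605.52509844  609.79172691] rail ((520.140380859375, 4.66546630859375), (61.2469596862793, 464.86865234375), 12.168231964111328) 3221
knob 125 [ 5.20820247e+02 -1.88517628e-01  1.51885898e+02] ((520.314697265625, 1.1207256317138672), (26.54991340637207, 25.670433044433594), 33.52852249145508) 152.4122210851283
catch 73 [501.65678092  87.29186655 143.34584302] ((501.69598388671875, 89.25774383544922), (23.582515716552734, 15.981744766235352), 5.6645989418029785) 144.3051530711428
```

>>> carry_out:
  series:
    - [[-1,0,0],1,1]
    - [[-1,0,0],1,1]
    - [[-1,0,0],1,1]
    - [[-1,0,0],1,1]
    - [[-1,0,0],1,1]
    - [[-1,0,0],1,1]
    - [[-1,0,0],1,1]
    - [[-1,0,0],1,1]
    - [[-1,0,0],1,1]
    - [[-1,0,0],1,1]
  force: 40

```text
time: 1.73
tcp_pos: [429.1, 452.5, 250.0]
tool_rot: [[-0.299, 0.954, 0.0], [0.954, 0.299, 0.0], [0.0, 0.0, -1.0]]
contact_force: [0.5, 0.6, -0.3]
finger_gap: 85.6
gripper_force: 0.0
```

>>> carry_out:
  series:
    - [[0,0,0],0.57,1]
    - [[0,0,0],0.57,1]
    - [[-1,0,0],0,1]
    - [[-1,0,0],0,1]
    - [[-1,0,0],0,1]
    - [[-1,0,0],0,1]
    - [[-1,0,0],0,1]
    - [[-1,0,0],0,1]
    - [[-1,0,0],0,1]
    - [[-1,0,0],0,1]

```text
time: 2.57
tcp_pos: [469.8, 256.7, 250.2]
tool_rot: [[-0.207, 0.978, 0.0], [0.978, 0.207, 0.0], [0.0, 0.0, -1.0]]
contact_force: [0.6, 0.0, 0.4]
finger_gap: 85.5
gripper_force: 0.0
```

>>> carry_out:
  series:
    - [[-1,0,0],0,1]
    - [[-1,0,0],0,1]
    - [[-1,0,0],0,1]
    - [[-1,0,0],0,1]
    - [[-1,0,0],0,1]
    - [[-1,0,0],0,1]
    - [[0,0,0],0,1]
    - [[0,0,0],0,1]

```text
time: 3.23
tcp_pos: [501.1, 110.0, 250.2]
tool_rot: [[-0.205, 0.979, 0.0], [0.979, 0.205, 0.0], [0.0, 0.0, -1.0]]
contact_force: [-1.3, 0.2, 0.3]
finger_gap: 85.3
gripper_force: 0.0
```

>>> carry_out:
  series:
    - [[-0.8,-0.08,0],0,1]
    - [[0,0,0.9],0,1]
    - [[0,0,0.9],0,1]
    - [[0,0,0.9],0,1]
    - [[0,0,0.9],0,1]
    - [[0,0,0.5],0,1]
    - [[0,0,0.4],0,1]
    - [[0,0,0],0,1]
    - [[0,0,0],0,1]

```text
time: 3.98
tcp_pos: [503.0, 91.7, 137.6]
tool_rot: [[-0.208, 0.978, -0.0], [0.978, 0.208, -0.0], [-0.0, -0.0, -1.0]]
contact_force: [-0.5, -0.0, 0.2]
finger_gap: 85.3
gripper_force: 0.0
```

```bash
python3 - <<'E'
from h import *
print(bot.state()["tcp_pos"])
a=[]
for cam,b in(("top",(180,330,170,300)),("side",(120,270,100,250))):
    im,d=bot.camera(cam);im=cv2.cvtColor(im,4)[b[2]:b[3],b[0]:b[1]]
    a.append(cv2.resize(im,(400,int(400*im.shape[0]/im.shape[1])),interpolation=2)[:340])
cv2.imwrite("pics/a2.png",np.hstack([x[:340] for x in a]))
E
```

```text
[503.02281616  91.66363914 137.61289073]
```

View pics/a2.png

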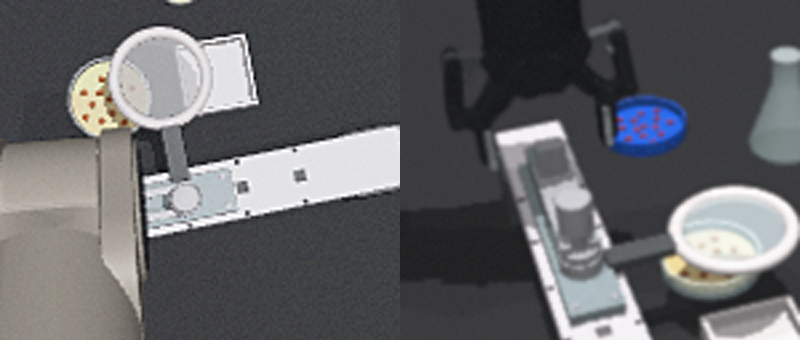

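The side view (right half) shows the open fingers straddling the catch grip at crop (548,155), clear of the knob at (575,215). I close on the grip.

>>> carry_out:
  series:
    - [[0,0,0],0,0]
    - [[0,0,0],0,0]
    - [[0,0,0],0,0]
    - [[0,0,0],0,0]
    - [[0,0,0],0,0]
    - [[0,0,0],0,0]
    - [[0,0,0],0,0]
    - [[0,0,0],0,0]
  force: 25

```text
time: 4.75
tcp_pos: [503.1, 91.2, 137.7]
tool_rot: [[-0.207, 0.978, 0.0], [0.978, 0.207, 0.0], [0.0, 0.0, -1.0]]
contact_force: [-1.0, 1.5, 4.5]
finger_gap: 23.4
gripper_force: 31.4
```

>>> carry_out:
  series:
    - [[0.3,0,0],0,0]
    - [[0.3,0,0],0,0]
    - [[0.3,0,0],0,0]
    - [[0.3,0,0],0,0]
    - [[0.1,0,0],0,0]
    - [[0.1,0,0],0,0]
    - [[0,0,0],0,0]
    - [[0,0,0],0,0]

```text
time: 5.42
tcp_pos: [495.5, 126.8, 137.6]
tool_rot: [[-0.208, 0.978, -0.0], [0.978, 0.208, 0.0], [0.001, -0.0, -1.0]]
contact_force: [-1.0, 1.5, 5.9]
finger_gap: 23.6
gripper_force: 31.7
```

>>> carry_out:
  series:
    - [[0.05,0,0],0,0]
    - [[0.05,0,0],0,0]
    - [[0.05,0,0],0,0]
    - [[0,0,0],0,0]
    - [[0,0,0],0,0]

```text
time: 5.83
tcp_pos: [495.1, 128.9, 137.5]
tool_rot: [[-0.207, 0.978, 0.0], [0.978, 0.207, -0.001], [-0.001, 0.0, -1.0]]
contact_force: [0.9, -8.3, 3.9]
finger_gap: 23.6
gripper_force: 31.4
```

>>> carry_out:
  series:
    - [[0,0,0],0,0]
    - [[-0.04,0,0],0,1]
    - [[0,0,0],0,1]
    - [[0,0,0],0,1]
    - [[0,0,0],0,1]
    - [[0,0,-0.7],0,1]
    - [[0,0,-0.7],0,1]
    - [[0,0,-0.7],0,1]
    - [[0,0,0],0,1]
    - [[0,0,0],0,1]

```text
time: 6.67
tcp_pos: [495.5, 128.6, 190.6]
tool_rot: [[-0.208, 0.978, 0.001], [0.978, 0.208, 0.001], [0.001, 0.001, -1.0]]
contact_force: [0.3, -0.2, -0.7]
finger_gap: 85.2
gripper_force: 0.0
```

```bash
python3 - <<'E'
from h import *
im,d=bot.camera("side");cv2.imwrite("pics/s3.png",cv2.resize(cv2.cvtColor(im,4)[110:260,120:300],None,fx=3,fy=3,interpolation=2))
for n,z in(("catch_grip",129),("knob",137)):
    for r in bot.tip_of("side",n): print(n,r["conf"],r["point"],pt("side",r["point"],z))
E
```

```text
catch_grip 0.9 [172.9, 151.5] [494.45301763 120.99808641 129.        ]
knob 0.65 [184.2, 180.3] [518.66028447   2.94126573 137.        ]
```

View pics/s3.png

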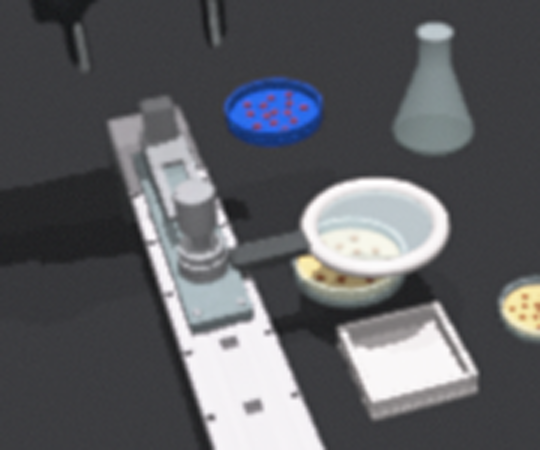

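The catch is now at its far end, at crop (157,120), and the fork has left the collar. The knob is free at crop (195,208), so I go to it.

>>> carry_out:
  series:
    - [[-0.9,0,0],0,1]
    - [[-0.9,0,0],0,1]
    - [[-0.9,0,0],0,1]
    - [[-0.9,0,0],0,1]
    - [[-0.9,0,0],0,1]
    - [[-0.6,-0.02,0],0,1]
    - [[0,0,0],0,1]
    - [[0,0,0],0,1]

```text
time: 7.48
tcp_pos: [520.8, 2.5, 189.3]
tool_rot: [[-0.205, 0.979, -0.001], [0.979, 0.205, -0.001], [-0.0, -0.001, -1.0]]
contact_force: [0.0, 0.7, -0.4]
finger_gap: 85.3
gripper_force: 0.0
```

>>> carry_out:
  series:
    - [[0,0,0.7],0,1]
    - [[0,0,0.7],0,1]
    - [[0,0,0.6],0,1]
    - [[0,0,0.1],0,1]
    - [[0,0,0],0,1]
    - [[0,0,0],0,1]

```text
time: 7.98
tcp_pos: [521.2, 3.7, 137.8]
tool_rot: [[-0.208, 0.978, -0.0], [0.978, 0.208, -0.0], [-0.0, -0.0, -1.0]]
contact_force: [0.3, 0.3, 0.7]
finger_gap: 85.3
gripper_force: 0.0
```

>>> carry_out:
  series:
    - [[0,0,0],0,0]
    - [[0,0,0],0,0]
    - [[0,0,0],0,0]
    - [[0,0,0],0,0]
    - [[0,0,0],0,0]
    - [[0,0,0],0,0]
    - [[0,0,0],0,0]
    - [[0,0,0],0,0]
    - [[0,0,0],0,0]
  force: 60

```text
time: 8.73
tcp_pos: [521.7, 3.4, 138.1]
tool_rot: [[-0.207, 0.978, 0.001], [0.978, 0.207, 0.0], [0.0, 0.001, -1.0]]
contact_force: [1.3, -0.5, 6.3]
finger_gap: 26.6
gripper_force: 58.7
```

Gripped (28 mm knob). Now I pull it up about 13 mm.

>>> carry_out:
  series:
    - [[0,0,-0.2],0,0]
    - [[0,0,-0.2],0,0]
    - [[0,0,-0.15],0,0]
    - [[0,0,0],0,0]
    - [[0,0,0],0,0]
    - [[0,0,0],0,0]

```text
time: 9.23
tcp_pos: [521.5, 3.3, 151.2]
tool_rot: [[-0.207, 0.978, 0.001], [0.978, 0.207, -0.0], [-0.0, 0.001, -1.0]]
contact_force: [6.7, -1.0, -10.8]
finger_gap: 26.3
gripper_force: 59.7
```

>>> carry_out:
  series:
    - [[0.3,0,0],0,0]
    - [[0.4,0,0],0,0]
    - [[0.4,0,0],0,0]
    - [[0.4,0,0],0,0]
    - [[0.4,0,0],0,0]
    - [[0.3,0,0],0,0]
    - [[0.2,0,0],0,0]
    - [[0,0,0],0,0]
    - [[0,0,0],0,0]
    - [[0,0,0],0,0]

```text
time: 10.07
tcp_pos: [508.9, 62.5, 151.0]
tool_rot: [[-0.208, 0.978, 0.001], [0.978, 0.208, 0.0], [-0.0, 0.001, -1.0]]
contact_force: [5.4, 4.3, -11.7]
finger_gap: 26.6
gripper_force: 59.8
```

>>> carry_out:
  series:
    - [[0,0,0.15],0,0]
    - [[0,0,0.15],0,0]
    - [[0,0,0.15],0,0]
    - [[0,0,0.1],0,0]
    - [[0,0,0],0,0]
    - [[0,0,0],0,0]
    - [[0,0,0],0,0]

```text
time: 10.65
tcp_pos: [509.2, 62.0, 138.1]
tool_rot: [[-0.207, 0.978, 0.001], [0.978, 0.207, 0.0], [0.0, 0.001, -1.0]]
contact_force: [-0.4, 1.1, 8.2]
finger_gap: 26.2
gripper_force: 61.8
```

>>> carry_out:
  series:
    - [[0,0,0.04],0,0]
    - [[0,0,0],0,0]
    - [[0,0,0],0,0]
    - [[0,0,0],0,0]

```text
time: 10.98
tcp_pos: [509.4, 62.0, 137.8]
tool_rot: [[-0.207, 0.978, 0.001], [0.978, 0.207, 0.001], [0.001, 0.001, -1.0]]
contact_force: [-5.6, -1.0, 28.7]
finger_gap: 26.5
gripper_force: 64.1
```

```bash
python3 - <<'E'
from h import *
im,d=bot.camera("side");cv2.imwrite("pics/s4.png",cv2.resize(cv2.cvtColor(im,4)[90:290,120:340],None,fx=3,fy=3,interpolation=2))
for n,z in(("lens",85),("dish",0),("catch_grip",129)):
    for r in bot.tip_of("side",n): print(n,r["conf"],r["point"],pt("side",r["point"],z))
E
```

```text
lens 0.82 [235.8, 169.7] [630.50678918  90.75660399  85.        ]
lens 0.38 [177.9, 161.5] [500.29638501 143.51170019  85.        ]
dish 0.95 [300.9, 213.6] [769.39375593  14.03716969   0.        ]
dish 0.83 [211.7, 150.7] [585.07033037 302.48959812   0.        ]
dish 0.68 [237.2, 198.9] [631.06390489  87.3265591    0.        ]
catch_grip 0.5 [168.1, 136.7] [482.61112922 185.46409607 129.        ]
```

View pics/s4.png

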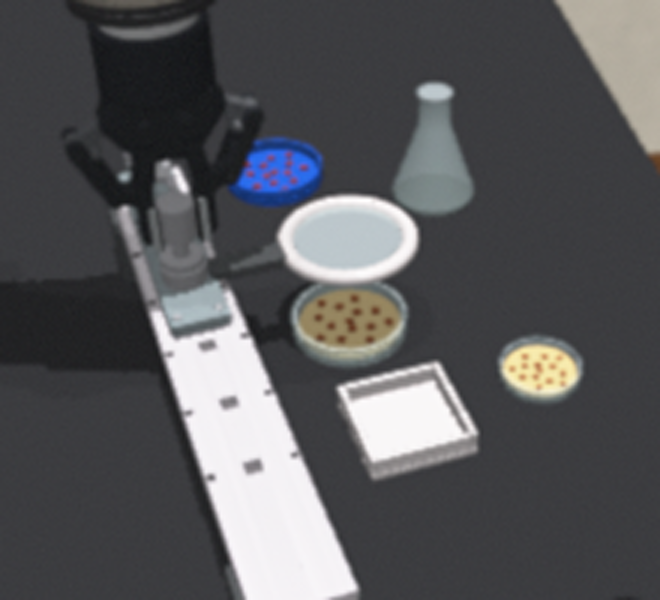

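The lens, at (631,91), is above the large yellow dish at (631,87). The section sits one hole over (middle hole now visible), the pin is fully down and the knob is gripped, so I hand in.

```bash
python3 -c "
from bench import bot
print(bot.job_done())"
```

```text
the job is handed in; nothing more can be done
None
```

The job is handed in, though no verdict came back: the catch is fully open, the section is one hole over on the dish side (lens about 4 mm from the dish centre by camera), the pin is home, and the knob is still gripped.

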